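Put the jar away in the roll-top bread bin

TASK

Roll the bread bin's curved cover fully open, take the glass jar from the counter and stand it upright on the round cork mat inside the bin (set it down, do not drop or tip it), then roll the cover down until it is fully shut against its stop. Leave the butter dish in the bin and the bowl and bottle on the counter where they are, and let go of everything.

Things in the scene. Friction and masses are not known exactly. Their poses are not given: they have to be found in the camera images.
- bin: wooden roll-top bread bin, 340 deep (x), 324 wide (y), 192 mm high, fixed. Origin: centre of its underside, on the counter; x points from its front to its back, away from the robot, y to its left. Inner floor 8 mm up, inside 300 mm wide. Front sill 123-139 mm before the origin (-x), 82 mm high. Fixed rear hood, 166 mm outer radius about the cover's axis, starts 54 mm behind the origin
- cover (a joint): turn of the slatted cover about a level axis along the bin's y, 20 mm above the bin's origin; rad, 0 = shut on its stop, 1.13 = fully open on its stop, under the hood. Starts shut or a little ajar. A 90 degree arc, 142 mm inner, 150 mm outer radius, 0.5 kg; stays where it is left, moves at about 8-10 N on the handle. Open, the mouth is clear from the sill back to the origin
- handle (a point): centre of the cover's handle: level round steel bar, 14 mm thick, 130 mm long along the bin's y, on two 10 mm posts 55 mm either side of this point; 184 mm from the cover's axis, 34 mm off the slats. Shut, it lies 40 degrees above level to the front of the axis (141 mm before the origin, 138 mm up); open, 48 mm behind it and 197 mm up. It may pivot between the fingers
- jar_center (a point): squat closed amber-glass jar with a steel lid, 60 mm diameter, 85 mm tall, about 0.35 kg, standing on the counter left or right of the bin. This point is its centre, half-way up (42.5 mm above its base); z along its height
- mat: round cork mat, 84 mm diameter, 5 mm thick, fixed on the bin's floor in its left or right half, hidden while the cover is shut. Origin: centre of its underside; its top is 13 mm above the counter. The jar fits under the shut cover when centred on the mat; standing nearer the front it would jam the cover
- dish: white ceramic butter dish with a lid, 84 by 74 mm, 57 mm tall, loose on the bin's floor in the other half. Origin: centre of its underside. Not to be moved
- bowl: open steel bowl, 110 mm diameter, 50 mm tall, standing on the counter on the other side of the bin from the jar. Origin: centre of its underside. Not to be moved
- oil: tall green glass bottle, 64 mm diameter, 200 mm tall, at the back left of the counter. Origin: centre of its underside. Not to be moved
There are look-alikes about, which are no part of the job. Several things look just like the part that bears jar_center: the one meant starts farthest from the robot's base.

How it is judged:
On the way, in this order (a step that is already met when the one before it is completed fails the run):
1. the cover is rolled open, to at least 1.0 rad (value of joint cover above 1 rad), for 0.2 s.
2. the jar stands upright on the mat inside, released (horizontal distance between jar_center and mat below 0.025 m and z of jar_center in the frame of bin below 0.06 m and angle between jar_center's own z axis and vertical below 0.1 rad and contact force between the fingers and jar below 0.1 N and linear speed of jar below 0.02 m/s), for 0.2 s.
At the end, for the whole second after the job is handed in: The cover is shut to within 0.025 rad (about 4 mm at its edge) and at rest; the jar stands upright (within 0.1 rad), at rest, on the mat with its centre within 25 mm of the mat's centre (value of joint cover below 0.025 rad and horizontal distance between jar_center and mat below 0.025 m and z of jar_center in the frame of bin below 0.06 m and angle between jar_center's own z axis and vertical below 0.1 rad and linear speed of jar below 0.02 m/s and velocity of joint cover between -0.02 and 0.02 rad/s); the robot touches nothing.
It fails at once if the jar is dropped (faster than 1.2 m/s) (linear speed of jar above 1.2 m/s).
It fails at once if the jar is tipped by more than 0.8 rad (angle between jar_center's own z axis and vertical above 0.8 rad).
It fails at once if the butter dish is moved by more than 20 mm (distance of dish from where it was at the start of the episode above 0.02 m).
It fails at once if the bowl is moved by more than 30 mm (distance of bowl from where it was at the start of the episode above 0.03 m).
It fails at once if the bottle is moved by more than 30 mm (distance of oil from where it was at the start of the episode above 0.03 m).
It also fails if it takes over 69 s, if anything falls off the work surface, if the arm or the gripper's body presses on something with over 40 N, if the wrist force passes 120 N, or if a joint passes its speed limit or range.

ROBOT

A 6-joint arm with a two-finger parallel gripper is mounted at the origin on the work surface. World frame = base frame: x ahead of the robot, y to its left, z up, the work surface at z = 0. Lengths are in m, angles in rad, forces in N, time in s.
With the tool pointing down it reaches from about 0.35 to 0.775 m from the base axis. Payload 5.5 kg.
Tool frame: the origin (TCP) lies at the very end of the fingers, on their centre line; the grasp point (between the pads) lies 19 mm behind it (grip_point_offset is the distance from the TCP to the grasp point, in m); z points along the fingers, y is the direction in which the jaws open and shut (so a half turn about z gives the same grasp; the last joint's range is limited). The gripper opens to 85 mm and grips with 20 to 120 N. Pads are 22 mm wide; open, the fingers measure 114 mm over their backs; the gripper's body (76 mm by 85 mm) begins 54 mm behind the grasp point. The pads swing forward as they close: fully open they stand 13 mm farther back than shut.
Start: joints at [1.078, 0.313, 0.046, 1.304, 0, 1.431], TCP at [0.199, 0.54, 0.192] pointing down, gripper open.
Joint ranges: [-2.76, 2.76], [-0.86, 1.69], [-1.03, 1.26], [-2.2, 2.34], [-1.47, 1.5], [-3.14, 3.14]. Speed limits (rad/s): [2.57, 2.57, 3.14, 3.14, 3.14, 3.14].

INTERFACE

Orientations are given as a unit quaternion [w, x, y, z].
In Python, from workcell import * gives the robot as it stands.
- The arm moves only by the shell command python3 -m crank 'ROWS' [OPENING] [FORCE]. ROWS is a JSON object of lists of equal length, an entry for each row: "travel": the shift along the tool's x, y, z in units of 40 mm (1.0 is 40 mm), a list of three; "turn": the turn about the tool's z in rad. In form: {"travel": [[x, y, z], ...], "turn": [turn, ...]}. A call has 1 to 5 rows; each row is the pose to reach, as a shift and turn from the pose commanded when the call began, along the tool's axes at that moment; what a row does not reach only later rows make up. A row lasts 1/12 s, in which the tool goes at most 41.7 mm and 7.16 degrees, less where a joint would pass 70% of its speed; a pose out of reach is approached as far as the arm can. A call with a gripper value outside its range is refused whole. OPENING is the finger opening in mm, from 0 to 85.4, set as the call begins (- or left out, the last holds). The fingers move at their own pace and stop on an object; FORCE is the grip in N (left out, the last holds). Time passes only in rows, so rows that repeat a pose let the fingers close. It gives the time, the measured TCP pose, the force and the opening at its end, in the units of the state.
- get_state(): the state, without advancing time (a new reading comes with each control period).
- read_camera(name): name is "scene" or "top" or "wrist"; returns a dict with "image" (480x640x3 uint8, red, green, blue), "K" (3x3 intrinsics, pixels), "R" (3x3) and "t" (3): a world point X has camera coordinates R X + t. Camera axes: x right, y down, z forward; pixel columns grow to the right and rows downward; lengths in m; the calibration is good to about 2 mm. A picture is of the moment at which its call begins. There is no depth.
- hand_in(): hands the job in, once; it reports no verdict.
The state is a dict: "clock": time; "joint_pos": joint angles; "qvel": joint speeds; "tau": joint torques, N m; "tcp_pos": TCP position; "orientation": TCP orientation; "wrist_force": force on the tool from outside, world axes, zero at the start; "ft_torque": the same for the moment, N m; "finger_gap": finger opening in m.
Only numpy, scipy, OpenCV 4.12 (cv2) and the standard library are available. Lean on these libraries where they do the work, as an engineer would, in place of code of your own. Each camera call takes 0.05 s, during which the arm holds its last target. There are 200 camera calls.

## Working session

There is one attempt and no reset: what is moved stays moved. The work goes in short steps, Python scripts to look and compute and a shell command to move; the robot and the scene stay as the last step left them, time stands still between calls to the robot, and variables do not carry over. Pictures are saved under pics/ and viewed, about 8 in all and at most 12, crops included, and the job is handed in when it is done.

```bash
mkdir -p pics; ls
python3 - <<'E'
from workcell import *
import cv2,numpy as np
np.set_printoptions(precision=4,suppress=True)
print(get_state())
for n in("scene","top"):
    c=read_camera(n);cv2.imwrite(f"pics/{n}0.png",c["image"][:,:,::-1]);print(n,c["K"],c["R"],c["t"],-c["R"].T@c["t"])
E
```

```text
pics
{'clock': 0.0, 'joint_pos': array([1.0784, 0.314 , 0.045 , 1.3036, 0.    , 1.4312]), 'qvel': array([ 0.0009, -0.0005,  0.001 ,  0.0002, -0.001 , -0.0002]), 'tau': array([  0.0016, -48.0626,  29.8535,   0.0195,  -0.0001,  -0.    ]), 'tcp_pos': array([0.1984, 0.5391, 0.1915]), 'orientation': array([-0.0003,  0.1755,  0.9845, -0.0009]), 'wrist_force': array([ 0.408 , -0.2009, -0.1847]), 'ft_torque': array([ 0.0384, -0.0285, -0.05  ]), 'finger_gap': 0.08532101060657284}
scene [[573.4316   0.     315.1518]
 [  0.     573.4316 247.3165]
 [  0.       0.       1.    ]] [[-0.2703  0.9628  0.0032]
 [ 0.9188  0.2589 -0.2978]
 [-0.2875 -0.0776 -0.9546]] [ 0.1053 -0.442   1.6416] [0.9066 0.1404 1.4352]
top [[542.4587   0.     320.4794]
 [  0.     542.4587 245.2714]
 [  0.       0.       1.    ]] [[ 0.0703 -0.9975  0.0038]
 [-0.9697 -0.0692 -0.2344]
 [ 0.2341  0.0128 -0.9721]] [-0.0054  0.5053  1.3138] [0.1828 0.0128 1.3957]
```

View pics/scene0.png

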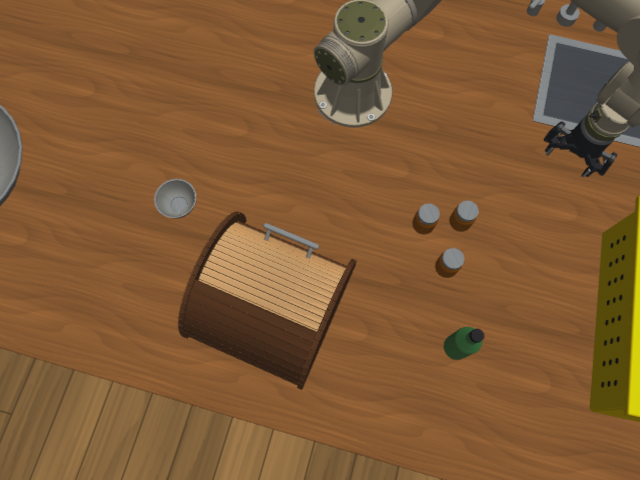

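View pics/top0.png

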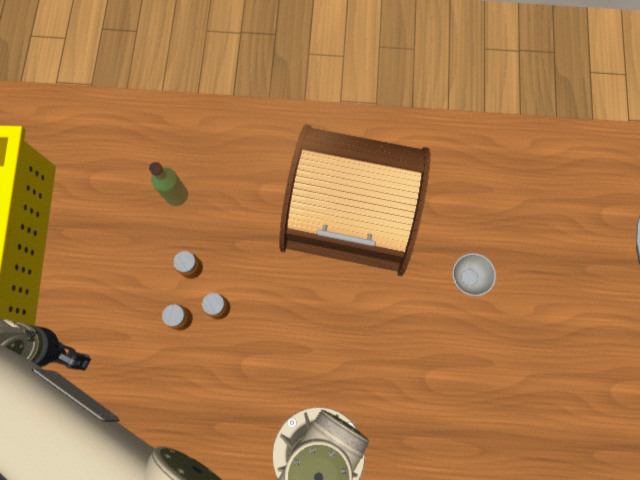

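Both views: the handle bar is at about (265,228)-(317,246) in scene and (318,232)-(376,243) in top. The jar lids are at (428,213), (467,211) and (453,258) in scene, and (185,262), (213,305) and (174,316) in top. The bowl is on the right and the bottle at back left.

```bash
cat > h.py <<'E'
from workcell import *
import cv2,numpy as np
from scipy.spatial.transform import Rotation as Rot
np.set_printoptions(precision=4,suppress=True)
def ray(c,p):
    d=c["R"].T@np.linalg.inv(c["K"])@np.array([p[0],p[1],1.]);return -c["R"].T@c["t"],d/np.linalg.norm(d)
def onz(c,p,z):
    o,d=ray(c,p);return o+d*(z-o[2])/d[2]
def tri(c1,p1,c2,p2):
    P=[c["K"]@np.c_[c["R"],c["t"]] for c in(c1,c2)]
    X=cv2.triangulatePoints(P[0],P[1],np.float64(p1).reshape(2,1),np.float64(p2).reshape(2,1))[:,0];return X[:3]/X[3]
def proj(c,X):
    q=c["K"]@(c["R"]@np.asarray(X)+c["t"]);return q[:2]/q[2]
def totool(X,s=None):
    "world point -> shift in tool axes, units 40mm"
    s=s or get_state();w,x,y,z=s["orientation"];R=Rot.from_quat([x,y,z,w]).as_matrix()
    return R.T@(np.asarray(X)-s["tcp_pos"])/0.04
def gray(c,box,vmin=90,smax=60):
    x0,y0,x1,y1=box;h=cv2.cvtColor(c["image"],cv2.COLOR_RGB2HSV)
    m=np.zeros(h.shape[:2],np.uint8);m[y0:y1,x0:x1]=((h[...,1]<smax)&(h[...,2]>vmin))[y0:y1,x0:x1]*255
    n,l,st,ce=cv2.connectedComponentsWithStats(m);k=1+np.argmax(st[1:,4]);return (l==k),st[k],ce[k]
E
python3 - <<'E'
from h import *
s=read_camera("scene");t=read_camera("top")
for n,bs,bt in(("A",(435,240,475,285),(168,245,202,282)),("B",(412,197,442,240),(198,287,232,325)),("C",(450,195,482,235),(158,298,192,335))):
    a=gray(s,bs);b=gray(t,bt)
    print(n,a[1],a[2],b[1],b[2],"tri",tri(s,a[2],t,b[2]),onz(s,a[2],.085),onz(t,b[2],.085),np.linalg.norm(onz(t,b[2],.085)[:2]))
for n,c,b in(("s",s,(258,218,325,265)),("t",t,(312,220,382,250))):
    m,st,ce=gray(c,b,vmin=80); ys,xs=np.nonzero(m); print(n,st,ce,cv2.minAreaRect(np.c_[xs,ys].astype(np.float32)))
E
```

```text
A [443 248  21  21 344] [453.1279 257.8547] [174 251  22  21 358] [184.0615 261.1564] tri [0.4342 0.3634 0.0848] [0.4341 0.364  0.085 ] [0.4343 0.3627 0.085 ] 0.5658069390632012
B [418 204  22  19 320] [428.675  212.9437] [202 293  22  22 379] [212.7361 303.4327] tri [0.3353 0.2806 0.0848] [0.3353 0.281  0.085 ] [0.3354 0.28   0.085 ] 0.4368911247118751
C [458 201  21  19 317] [467.6688 209.9495] [162 304  22  23 383] [172.7285 314.8303] tri [0.3011 0.3733 0.0855] [0.3007 0.374  0.085 ] [0.3012 0.3728 0.085 ] 0.47929000498873425
s [264 223  55  35 397] [290.398  237.2594] ((288.85345458984375, 240.5086212158203), (58.6939811706543, 16.019386291503906), 23.198591232299805)
t [317 225  58  21 364] [345.6209 237.022 ] ((346.144775390625, 234.84780883789062), (58.649295806884766, 11.222188949584961), 11.560131072998047)
```

Run:
```python
import cv2,numpy as np
a=cv2.imread("pics/scene0.png")[200:400,165:365];b=cv2.imread("pics/top0.png")[115:285,270:440]
f=lambda i:cv2.resize(i,(400,400),interpolation=cv2.INTER_CUBIC)
cv2.imwrite("pics/c1.png",np.hstack([f(a),f(b)]))
```

```text
(no output)
```

View pics/c1.png

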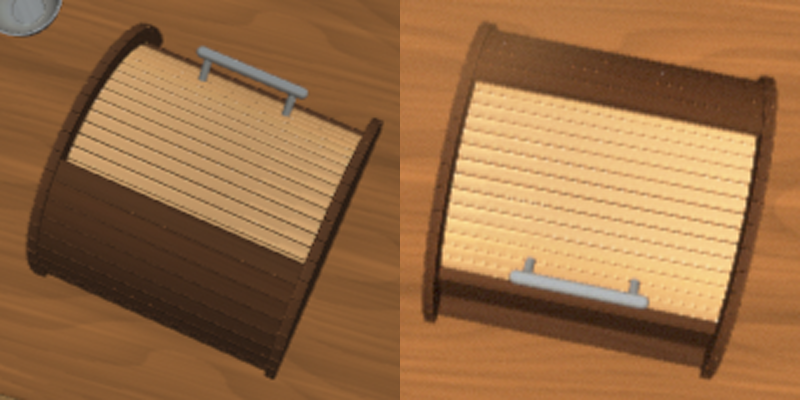

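Crops: the bar ends in full-image pixels are scene (264,225)-(317.5,246.5) and top (317.6,232.3)-(375.4,242.9). The cover is nearly shut. Next I triangulate these for handle pose and yaw.

Run:
```python
from h import *
s=read_camera("scene");t=read_camera("top")
def bar(c,p,q):
    # refine: bright gray pixels along line between ends
    p,q=np.float64(p),np.float64(q);h=cv2.cvtColor(c["image"],cv2.COLOR_RGB2HSV)
    ys,xs=np.nonzero((h[...,1]<70)&(h[...,2]>80));P=np.c_[xs,ys].astype(float)
    u=(q-p)/np.linalg.norm(q-p);n=np.array([-u[1],u[0]]);d=P-p;a=d@u;b=d@n
    k=(abs(b)<4.5)&(a>-6)&(a<np.linalg.norm(q-p)+6);P=P[k];a=a[k];b=b[k]
    kk=np.polyfit(a[abs(b)<3.5],b[abs(b)<3.5],1);e=[a.min(),a.max()]
    return [p+u*x+n*np.polyval(kk,x) for x in e]
S=bar(s,(264,225),(317.5,246.5));T=bar(t,(317.6,232.3),(375.4,242.9));print(S,T)
L=tri(s,S[1],t,T[0]);R=tri(s,S[0],t,T[1]);C=(L+R)/2;print(L,R,np.linalg.norm(L-R),C)
d=L-R;y=d[:2]/np.linalg.norm(d[:2]);x=np.array([y[1],-y[0]]);print("yaw",np.arctan2(x[1],x[0]))
phi=np.arcsin((C[2]-.02)/.184);print("phi",np.degrees(phi));O=C[:2]+x*.184*np.cos(phi);print("bin",O,"shut-assum",C[:2]+.141*x)
pt=lambda X,Y,Z:np.r_[O+x*X+y*Y,Z]
print("slat/hood edge top cam", proj(t,pt(.054,.15,.177)),proj(t,pt(.054,-.15,.177)),"seen 302,150 / 421,172")
for X in(-.139,-.17,.17):
  for Y in(.162,-.162): print(X,Y,"top",proj(t,pt(X,Y,0)),"scene",proj(s,pt(X,Y,0)))
```

```text
[array([263.7388, 224.65  ]), array([317.9815, 247.046 ])] [array([316.8382, 231.8824]), array([374.9244, 243.4121])]
[0.5158 0.0411 0.1456] [ 0.4972 -0.0984  0.1463] 0.140693859464779 [ 0.5065 -0.0287  0.1459]
yaw -0.1326776093699078
phi 43.17885708385607
bin [ 0.6395 -0.0464] shut-assum [ 0.6463 -0.0473]
slat/hood edge top cam [299.9695 148.351 ] [422.6763 172.0829] seen 302,150 / 421,172
-0.139 0.162 top [282.4272 241.0568] scene [350.5848 275.606 ]
-0.139 -0.162 top [402.9483 265.32  ] scene [237.3042 228.6269]
-0.17 0.162 top [279.8675 252.2239] scene [355.0998 264.9831]
-0.17 -0.162 top [400.9705 276.7209] scene [242.341  218.5252]
0.17 0.162 top [306.6178 135.5223] scene [302.5689 388.5766]
0.17 -0.162 top [421.6297 157.6326] scene [183.8266 335.8797]
```

Checks agree: the bin corners reproject within about 2 px, and the lids triangulate at 0.085 m. Farthest jar is A at (0.434, 0.363). I'll lift the arm and turn the jaws across the bar.

```bash
python3 -m crank '{"travel":[[0,0,-1],[0,0,-2],[0,0,-2.7],[0,0,-2.7],[0,0,-2.7]],"turn":[0.12,0.24,0.36,0.48,0.6]}' 85
python3 -m crank '{"travel":[[0,0,0],[0,0,0],[0,0,0],[0,0,0],[0,0,0]],"turn":[0.12,0.24,0.36,0.48,0.6]}' 26
python3 -m crank '{"travel":[[0,0,0],[0,0,0],[0,0,0]],"turn":[0.12,0.15,0.15]}'
python3 - <<'E'
from h import *
s=get_state();print(totool([.5065,-.0287,.26]),s["joint_pos"],s["orientation"])
E
```

```text
clock: 0.72
tcp_pos: [0.1993, 0.5408, 0.3031]
orientation: [0.0, 0.461, 0.887, 0.003]
wrist_force: [0.1, 1.0, -1.1]
finger_gap: 0.0847
clock: 1.13
tcp_pos: [0.1987, 0.5395, 0.3003]
orientation: [0.0, 0.703, 0.711, -0.0]
wrist_force: [-0.0, -0.0, 0.3]
finger_gap: 0.0267
clock: 1.38
tcp_pos: [0.1987, 0.5396, 0.3003]
orientation: [0.0, 0.752, 0.659, -0.0]
wrist_force: [0.1, -0.2, -0.3]
finger_gap: 0.0259
[-13.0631   9.5075   1.0093] [ 1.0784  0.313   0.3076  1.5656 -0.      2.7819] [ 0.      0.7524  0.6587 -0.    ]
```

```bash
C="python3 -m crank"
for i in 1; do
python3 -m crank '{"travel":[[-0.8,0.6,0],[-1.6,1.2,0],[-2.4,1.8,0],[-3.2,2.4,0],[-4,3,0]],"turn":[0,0,0,0,0]}'
python3 -m crank '{"travel":[[-0.8,0.6,0],[-1.6,1.2,0],[-2.4,1.8,0],[-3.2,2.4,0],[-4,3,0]],"turn":[0,0,0,0,0]}'
python3 -m crank '{"travel":[[-0.8,0.6,0],[-1.6,1.2,0],[-2.4,1.75,0],[-3.2,2.3,0],[-4,2.8,0]],"turn":[0,0,0,0,0]}'
python3 -m crank '{"travel":[[-0.8,0.5,0.5],[-1.06,0.7,1],[-1.06,0.7,1]],"turn":[0,0,0]}'
done
python3 - <<'E'
from h import *
s=get_state();print(totool([.5065,-.0287,.13]),s["joint_pos"],s["orientation"])
w=read_camera("wrist");cv2.imwrite("pics/w1.png",w["image"][:,:,::-1]);print(proj(w,[.5065,-.0287,.146]),proj(w,s["tcp_pos"]+[0,0,-.12]))
E
```

```text
clock: 1.8
tcp_pos: [0.2969, 0.3637, 0.3004]
orientation: [0.0, 0.751, 0.66, 0.0]
wrist_force: [1.5, 0.6, -0.4]
finger_gap: 0.026
clock: 2.22
tcp_pos: [0.395, 0.189, 0.3007]
orientation: [0.0, 0.752, 0.66, 0.0]
wrist_force: [1.5, 0.6, 0.5]
finger_gap: 0.0264
clock: 2.63
tcp_pos: [0.4852, 0.0154, 0.3005]
orientation: [0.0, 0.752, 0.659, 0.0]
wrist_force: [0.8, 0.3, -0.1]
finger_gap: 0.0261
clock: 2.88
tcp_pos: [0.5063, -0.0312, 0.2561]
orientation: [-0.002, 0.753, 0.658, -0.002]
wrist_force: [-0.3, 0.2, -0.1]
finger_gap: 0.026
[0.0617 0.0135 3.1536] [-0.2195  0.1752  0.0208  1.4218 -0.0005  1.4867] [-0.002   0.7533  0.6577 -0.0018]
[326.2734 217.0426] [326.4647 217.1566]
```

View pics/w1.png

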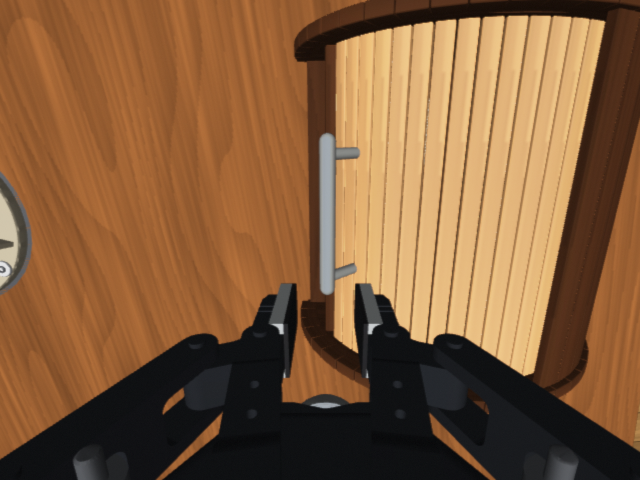

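Wrist view: the bar is centred at (327,213), against a predicted (326,217), and parallel to the pads. I'll lower onto it and close.

```bash
python3 -m crank '{"travel":[[0,0,0.8],[0,0,1.6],[0,0,2.3],[0,0,2.8],[0,0,3.1]],"turn":[0,0,0,0,0]}'
python3 -m crank '{"travel":[[0,0,0],[0,0,0],[0,0,0],[0,0,0],[0,0,0]],"turn":[0,0,0,0,0]}' 0 40
python3 - <<'E'
from h import *
s=get_state();print(s["tcp_pos"],s["wrist_force"],totool([.5065,-.0287,.132]))
import numpy as np
E
```

```text
clock: 3.35
tcp_pos: [0.5051, -0.0266, 0.1351]
orientation: [-0.001, 0.751, 0.66, -0.001]
wrist_force: [-0.2, 0.1, -0.3]
finger_gap: 0.026
clock: 3.77
tcp_pos: [0.5076, -0.0282, 0.1379]
orientation: [0.001, 0.752, 0.659, 0.001]
wrist_force: [0.0, -0.6, -0.5]
finger_gap: 0.0001
[ 0.5076 -0.0282  0.1379] [ 0.0152 -0.5532 -0.5487] [-0.0161 -0.0264  0.1468]
```

Run:
```python
from h import *
w=read_camera("wrist");cv2.imwrite("pics/w2.png",w["image"][:,:,::-1])
```

```text
(no output)
```

View pics/w2.png

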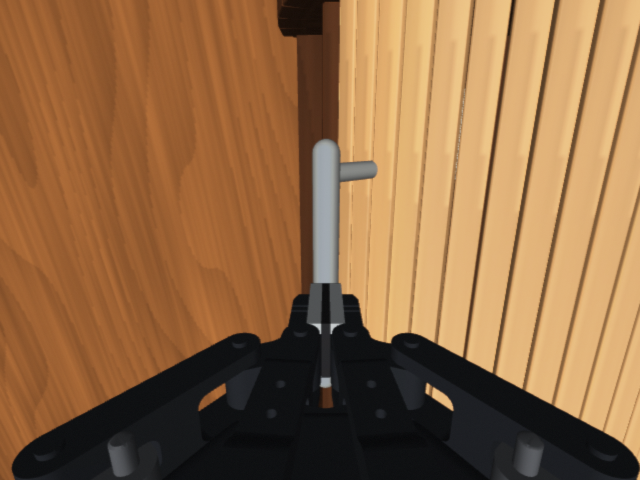

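The pads closed just above the bar, which is visible beneath the shut tips at x≈325. So the bar is lower than I triangulated, nearer the shut height of 0.138. I'll reopen and go lower.

```bash
python3 -m crank '{"travel":[[0,0,-0.3],[0,0,-0.3],[0,0,-0.3]],"turn":[0,0,0]}' 24
python3 -m crank '{"travel":[[0,0,0.15],[0,0,0.3],[0,0,0.45],[0,0,0.6],[0,0,0.6]],"turn":[0,0,0,0,0]}'
python3 -m crank '{"travel":[[0,0,0],[0,0,0],[0,0,0],[0,0,0],[0,0,0]],"turn":[0,0,0,0,0]}' 0 40
```

```text
clock: 4.07
tcp_pos: [0.5075, -0.0285, 0.1492]
orientation: [0.001, 0.752, 0.659, 0.001]
wrist_force: [-0.1, 0.5, -0.7]
finger_gap: 0.0239
clock: 4.48
tcp_pos: [0.5053, -0.028, 0.1223]
orientation: [-0.001, 0.752, 0.659, -0.001]
wrist_force: [-0.3, -0.3, 0.4]
finger_gap: 0.024
clock: 4.9
tcp_pos: [0.5069, -0.0283, 0.1247]
orientation: [0.0, 0.752, 0.659, 0.0]
wrist_force: [0.2, 0.4, -0.5]
finger_gap: 0.0003
```

Run:
```python
from h import *
w=read_camera("wrist");s=get_state();cv2.imwrite("pics/w3.png",w["image"][:,:,::-1])
def Rt(q): 
    a,x,y,z=q;return Rot.from_quat([x,y,z,a]).as_matrix()
R0=Rt(s["orientation"]);print(w["K"][0,0],"cam in tool",R0.T@(-w["R"].T@w["t"]-s["tcp_pos"]),w["R"]@R0)
Rh=w["R"]@R0;th=w["R"]@s["tcp_pos"]+w["t"]
def cam(q,p): R=Rh@Rt(q).T;return dict(K=w["K"],R=R,t=th-R@np.array(p))
c1=cam([-.002,.7533,.6577,-.0018],[.5063,-.0312,.2561]);c2=cam([.001,.752,.659,.001],[.5076,-.0282,.1379])
print("far end",tri(c1,(327,133),c2,(326,140)))
print("pix of bar far end if z=.146,.138",[proj(c2,[.4986,-.0925,z]) for z in(.146,.138,.12,.1)])
print("near/far ends", [proj(c1,[a,b,.146]) for a,b in((.515,.0357),(.498,-.093))])
print("tcp px",proj(w,s["tcp_pos"]))
```

```text
346.11229953916865 cam in tool [ 0.0724 -0.0003 -0.1829] [[-0.0001  1.      0.    ]
 [-0.9573 -0.0001 -0.289 ]
 [-0.289  -0.0001  0.9573]]
far end [0.5166 0.0405 0.1527]
pix of bar far end if z=.146,.138 [array([325.0917, 372.8013]), array([325.0632, 364.248 ]), array([325.0059, 347.0685]), array([324.9515, 330.7458])]
near/far ends [array([325.933 , 139.3258]), array([326.4305, 285.4788])]
tcp px [325.8811 266.5347]
```

View pics/w3.png

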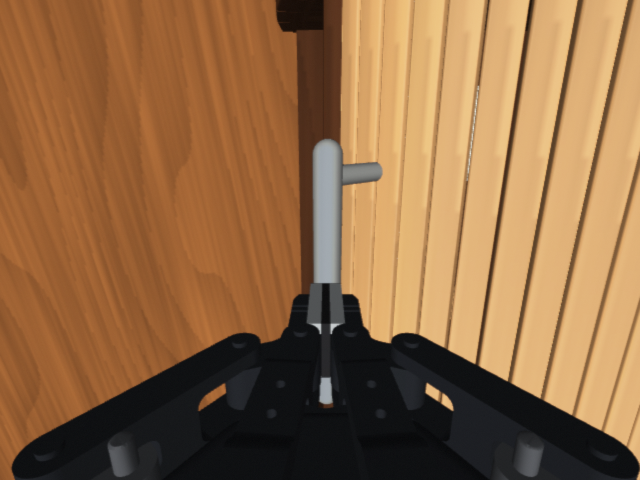

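Wrist view: the shut pad ends appear at y≈283, well behind the projected TCP (326,266), with the bar running on under them. So the real fingertips may sit above the reported TCP. I'll probe downward with shut fingers and watch the force.

```bash
python3 -m crank '{"travel":[[0,0,0.06],[0,0,0.12],[0,0,0.12]],"turn":[0,0,0]}' | egrep 'tcp|force'
python3 -m crank '{"travel":[[0,0,0.06],[0,0,0.12],[0,0,0.12]],"turn":[0,0,0]}' | egrep 'tcp|force'
python3 -m crank '{"travel":[[0,0,0.06],[0,0,0.12],[0,0,0.12]],"turn":[0,0,0]}' | egrep 'tcp|force'
python3 - <<'E'
from h import *
t=read_camera("top");s=read_camera("scene")
i=cv2.resize(s["image"][120:300,220:400],(540,540),interpolation=cv2.INTER_CUBIC)
cv2.imwrite("pics/s4.png",i[:,:,::-1]);st=get_state();print(proj(s,st["tcp_pos"]),proj(s,st["tcp_pos"]+[0,0,.045]))
E
```

```text
tcp_pos: [0.5063, -0.0282, 0.119]
wrist_force: [-0.0, 0.7, 0.4]
tcp_pos: [0.5062, -0.0282, 0.1142]
wrist_force: [-0.4, 1.0, -0.3]
tcp_pos: [0.506, -0.0282, 0.1105]
wrist_force: [-3.2, 0.5, 5.1]
[291.1803 240.2243] [290.4777 234.3063]
```

View pics/s4.png

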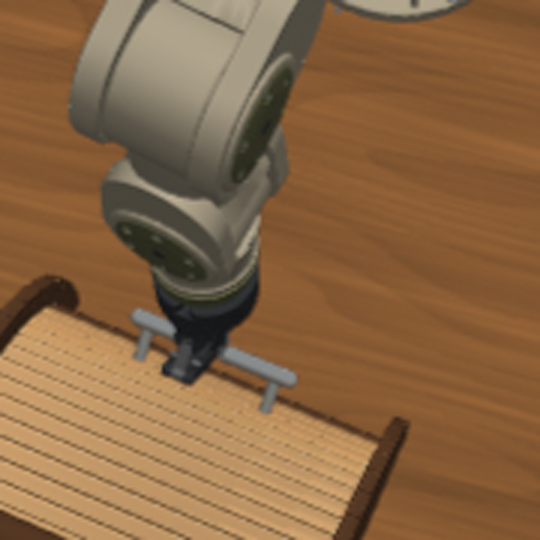

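Contact of about 5 N came at reported TCP z≈0.11. The picture shows the bar uninterrupted either side of the gripper. I'll check the tip offset against the very first images, where the tips are visible at scene (588,173)/(550,150) and top (88,362).

Run:
```python
from h import *
s=read_camera("scene");t=read_camera("top")
T=np.array([.1984,.5391,.1915]);y=np.array([.3456,.938,0]);x=np.array([-.938,.3456,0])
for d in(0,.013,.03,.045,.06):
    print(d,[proj(c,T+y*k+[0,0,d]) for c in(s,t) for k in(.05,-.05)])
i=cv2.imread("pics/scene0.png")[100:200,530:630];j=cv2.imread("pics/top0.png")[320:400,20:120]
f=lambda i:cv2.resize(i,(400,400),interpolation=cv2.INTER_CUBIC)
cv2.imwrite("pics/c5.png",np.hstack([f(i),f(j)]))
```

```text
0 [array([574.7613, 184.0508]), array([537.5704, 161.3641]), array([ 57.8271, 341.674 ]), array([ 97.7795, 360.8832])]
0.013 [array([577.1851, 181.8065]), array([539.6231, 158.9407]), array([ 55.0204, 341.3033]), array([ 95.3842, 360.7182])]
0.03 [array([580.4233, 178.808 ]), array([542.3647, 155.7039]), array([ 51.2575, 340.8064]), array([ 92.1723, 360.497 ])]
0.045 [array([583.3473, 176.1006]), array([544.8396, 152.782 ]), array([ 47.8468, 340.356 ]), array([ 89.2604, 360.2964])]
0.06 [array([586.3359, 173.3332]), array([547.3685, 149.7963]), array([ 44.3479, 339.8939]), array([ 86.2726, 360.0905])]
```

View pics/c5.png

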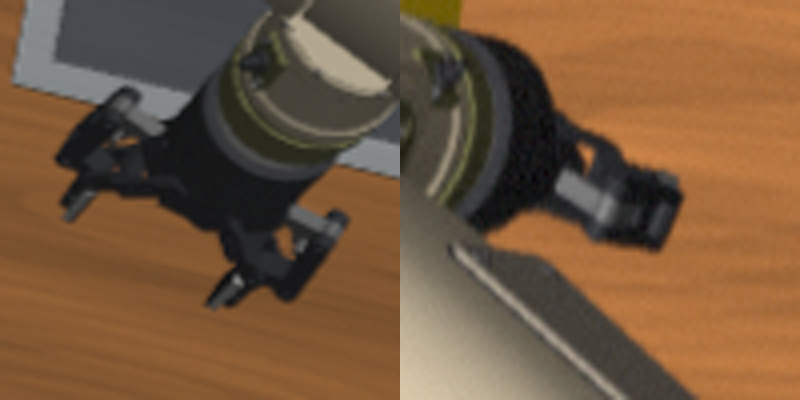

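Image of the start: finger ends are at scene (583,176)/(547,154), which matches points about 45 mm above the reported TCP with the fingers open. Contact agrees, so the real tips end about 40 mm short of the TCP. I'll work with that offset and go down 20 mm from contact.

```bash
python3 -m crank '{"travel":[[0,0,-0.3],[0,0,-0.5],[0,0,-0.5],[0,0,-0.5]],"turn":[0,0,0,0]}' 24 | egrep 'tcp|force'
python3 -m crank '{"travel":[[0,0,0.25],[0,0,0.5],[0,0,0.7],[0,0,0.85],[0,0,0.95]],"turn":[0,0,0,0,0]}'| egrep 'tcp|force'
python3 -m crank '{"travel":[[0,0,0],[0,0,0],[0,0,0],[0,0,0],[0,0,0]],"turn":[0,0,0,0,0]}' 0 40
```

```text
tcp_pos: [0.5073, -0.0284, 0.1304]
wrist_force: [-0.5, -0.3, -0.8]
tcp_pos: [0.5055, -0.028, 0.0901]
wrist_force: [-0.0, -0.1, 0.1]
clock: 7.07
tcp_pos: [0.5068, -0.0282, 0.0908]
orientation: [-0.0, 0.752, 0.659, -0.0]
wrist_force: [6.0, -0.3, -13.5]
finger_gap: 0.0128
```

Gripped, with the gap at 12.8 mm. Now I roll the cover along the arc and check force.

```bash
python3 -m crank '{"travel":[[0,0.31,-0.32],[0,0.61,-0.58],[0,0.94,-0.81],[0,1.29,-1.01],[0,1.65,-1.19]],"turn":[0,0,0,0,0]}' - 50
```

```text
clock: 7.48
tcp_pos: [0.5663, -0.0363, 0.1379]
orientation: [-0.005, 0.752, 0.659, -0.004]
wrist_force: [-9.0, -0.5, -5.3]
finger_gap: 0.0118
```

```bash
python3 -m crank '{"travel":[[0,0.45,-0.165],[0,0.92,-0.28],[0,1.4,-0.35],[0,1.88,-0.365],[0,2.36,-0.33]],"turn":[0,0,0,0,0]}' 
python3 -m crank '{"travel":[[0,0.32,0.05],[0,0.6,0.11],[0,0.65,0.12],[0,0.65,0.12]],"turn":[0,0,0,0]}'
```

```text
clock: 7.9
tcp_pos: [0.6635, -0.0494, 0.1552]
orientation: [-0.001, 0.752, 0.659, -0.001]
wrist_force: [-9.6, 1.1, 8.2]
finger_gap: 0.0118
clock: 8.23
tcp_pos: [0.6892, -0.0528, 0.1497]
orientation: [-0.001, 0.752, 0.659, -0.002]
wrist_force: [-7.0, 0.4, 8.1]
finger_gap: 0.0115
```

Run:
```python
from h import *
t=read_camera("top");w=read_camera("wrist")
i=t["image"][115:285,270:440]
f=lambda i:cv2.resize(i,(400,400),interpolation=cv2.INTER_CUBIC)
cv2.imwrite("pics/c6.png",np.hstack([f(i),f(w["image"])])[:,:,::-1])
```

```text
(no output)
```

View pics/c6.png

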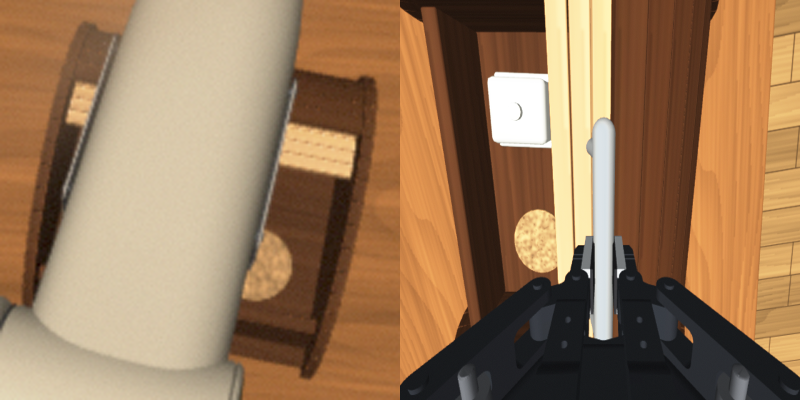

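The cover is open: mat in the right half, dish in the left half (wrist crop: mat at (540,240), dish at (517,108)). I nudge to the stop, then release.

```bash
python3 -m crank '{"travel":[[0,0.12,0.03],[0,0.25,0.06],[0,0.25,0.06]],"turn":[0,0,0]}' | egrep "tcp|force"
python3 -m crank '{"travel":[[0,0.12,0.03],[0,0.2,0.05],[0,0.2,0.05]],"turn":[0,0,0]}' | egrep "tcp|force"
```

```text
tcp_pos: [0.6888, -0.0527, 0.1495]
wrist_force: [-38.1, 2.5, 30.4]
tcp_pos: [0.6885, -0.0527, 0.1494]
wrist_force: [-63.5, 4.2, 46.5]
```

```bash
python3 -m crank '{"travel":[[0,-0.2,-0.05],[0,-0.42,-0.1],[0,-0.42,-0.1],[0,-0.42,-0.1]],"turn":[0,0,0,0]}' | egrep "tcp|force"
python3 -m crank '{"travel":[[0,0,0],[0,0,0],[0,0,0],[0,0,0]],"turn":[0,0,0,0]}' 26 | egrep "tcp|force|gap"
python3 -m crank '{"travel":[[0,0,-0.8],[0,0,-1.6],[0,0,-2.2],[0,0,-2.2]],"turn":[0,0,0,0]}' | egrep "tcp|force"
python3 - <<'E'
from h import *
s=get_state();print(totool([.4345,.3635,.22]),s["joint_pos"])
E
```

```text
tcp_pos: [0.6892, -0.0528, 0.1497]
wrist_force: [-12.0, 0.3, 11.7]
tcp_pos: [0.6932, -0.053, 0.1475]
wrist_force: [-0.1, -0.0, -1.1]
finger_gap: 0.0261
tcp_pos: [0.6952, -0.0534, 0.2418]
wrist_force: [-0.3, 0.0, 0.7]
[ 9.4743 -7.8375  0.4675] [-0.1917  0.5658  0.5534  1.5489  0.0001  1.511 ]
```

```bash
python3 -m crank '{"travel":[[0.77,-0.64,0],[1.54,-1.28,0],[2.31,-1.92,0],[3.08,-2.56,0],[3.85,-3.2,0]],"turn":[0,0,0,0,0]}' 78 | egrep "tcp|force"
python3 -m crank '{"travel":[[0.77,-0.64,0],[1.54,-1.28,0],[2.31,-1.92,0],[3.08,-2.56,0],[3.85,-3.2,0]],"turn":[0,0,0,0,0]}' | egrep "tcp|force"
python3 -m crank '{"travel":[[0.77,-0.64,0],[1.54,-1.28,0],[1.77,-1.44,0],[1.77,-1.44,0]],"turn":[0,0,0,0]}' | egrep "tcp|force"
python3 - <<'E'
from h import *
s=get_state();print(totool([.4345,.3635,0]),s["joint_pos"],s["orientation"])
t=read_camera("top");sc=read_camera("scene")
O=np.array([.641,-.0464]);x=np.array([.9912,-.1323]);y=np.array([.1323,.9912])
for n,c in(("t",t),("s",sc)):
    a=proj(c,[*(O+x*-.07+y*-.075),.013]).astype(int);h=cv2.cvtColor(c["image"],cv2.COLOR_RGB2HSV)
    print(n,a,h[a[1],a[0]])
    r=h[a[1]-40:a[1]+40,a[0]-40:a[0]+40]
    m=((r[...,2]>110)&(r[...,0]<25)&(r[...,1]>60)&(r[...,1]<190)).astype(np.uint8)*255
    k,l,st,ce=cv2.connectedComponentsWithStats(m)
    for q in range(1,k):
        if st[q,4]>150:
            p=ce[q]+a-40;X=onz(c,p,.013);print(st[q],p,X,"bin",(X[:2]-O)@x,(X[:2]-O)@y)
i=np.hstack([cv2.resize(t["image"][115:285,270:440],(400,400),interpolation=cv2.INTER_CUBIC),cv2.resize(sc["image"][200:400,165:365],(400,400),interpolation=cv2.INTER_CUBIC)])
cv2.imwrite("pics/c7.png",i[:,:,::-1])
E
```

```text
tcp_pos: [0.5851, 0.1178, 0.235]
wrist_force: [1.9, 0.1, 0.4]
tcp_pos: [0.4784, 0.2877, 0.2353]
wrist_force: [0.9, -0.0, 0.9]
tcp_pos: [0.4299, 0.3665, 0.2353]
wrist_force: [-1.0, -0.4, -0.3]
[-0.0641  0.1254  5.8819] [0.5636 0.2859 0.1127 1.3975 0.0006 2.2613] [-0.0003  0.7505  0.6609  0.0001]
t [375 232] [ 16 130 220]
[  0  18  61  34 936] [375.828  227.4412] [ 0.5746 -0.1116  0.013 ] bin -0.057226273796593306 -0.0734253300191874
[ 70  43  10  37 176] [411.3864 258.7159] [ 0.4967 -0.2081  0.013 ] bin -0.12167008774722171 -0.17935266532140906
[  0  66  62  14 467] [356.6617 266.8073] [ 0.4651 -0.0668  0.013 ] bin -0.17169582529252408 -0.04354695554775267
s [255 263] [ 16 127 154]
[ 31   0  49  21 541] [277.5712 229.6063] [ 0.4581 -0.0832  0.013 ] bin -0.17640845296652788 -0.06064973668109162
[   0   29   80   51 1828] [248.913  278.6893] [ 0.6049 -0.1153  0.013 ] bin -0.02667139778715242 -0.07304436613143268
```

View pics/c7.png

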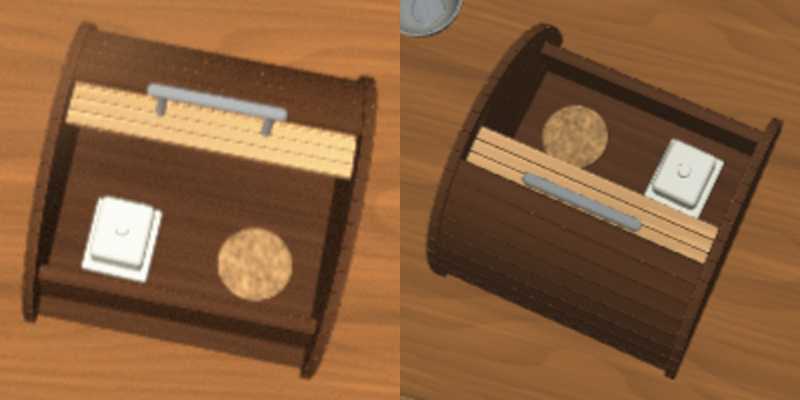

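View: the cover is at its stop with the mouth clear. The mat is at top (378.4,227.2) and scene about (252.5,268.5), where the rear is slightly hidden. Dish is on the left.

Run:
```python
from h import *
t=read_camera("top");sc=read_camera("scene")
O=np.array([.641,-.0464]);x=np.array([.9912,-.1323]);y=np.array([.1323,.9912])
for c,a in((t,(378.4,227.2)),(sc,(252.5,268.5))):
    X=onz(c,a,.013);h=cv2.cvtColor(c["image"],cv2.COLOR_RGB2HSV);m=np.zeros(h.shape[:2],np.uint8);cv2.circle(m,tuple(int(round(v)) for v in a),20,255,-1)
    m[(h[...,2]<95)|(h[...,1]<60)]=0;cs=max(cv2.findContours(m,0,1)[0],key=cv2.contourArea);e=cv2.fitEllipse(cs);Y=onz(c,e[0],.013)
    print(X,e,Y,"bin",(Y[:2]-O)@x,(Y[:2]-O)@y)
```

```text
[ 0.5757 -0.1184  0.013 ] ((378.0174255371094, 227.0), (39.05210494995117, 39.08081817626953), 90.0) [ 0.5762 -0.1173  0.013 ] bin -0.05486122512989354 -0.07888198316522399
[ 0.5767 -0.1146  0.013 ] ((251.27281188964844, 269.5029602050781), (32.26079559326172, 36.654598236083984), 29.53696632385254) [ 0.5801 -0.1168  0.013 ] bin -0.05103956764434556 -0.07784998504700479
```

Mat centre ≈ (0.576,-0.117), which is bin (-0.055,-0.078). Now I descend on jar A and grip it.

```bash
python3 -m crank '{"travel":[[-0.03,0.06,0.9],[-0.06,0.12,1.8],[-0.06,0.12,2.7],[-0.06,0.12,3.5],[-0.06,0.12,3.5]],"turn":[0,0,0,0,0]}' 78 | egrep "tcp|force"
python3 -m crank '{"travel":[[0,0,0.6],[0,0,1.2],[0,0,1.8],[0,0,2.3],[0,0,2.5]],"turn":[0,0,0,0,0]}' | egrep "tcp|force|gap"
python3 -m crank '{"travel":[[0,0,0],[0,0,0],[0,0,0],[0,0,0],[0,0,0]],"turn":[0,0,0,0,0]}' 45 40
```

```text
tcp_pos: [0.4328, 0.3565, 0.0889]
wrist_force: [-1.2, -0.2, -1.2]
tcp_pos: [0.4363, 0.3595, -0.0053]
wrist_force: [-0.6, 0.0, -1.1]
finger_gap: 0.0779
clock: 12.45
tcp_pos: [0.4373, 0.3614, -0.003]
orientation: [0.0, 0.752, 0.659, 0.001]
wrist_force: [0.0, -0.5, 1.2]
finger_gap: 0.058
```

Gripped (gap 58 mm). I lift, check the force for weight, then carry.

```bash
python3 -m crank '{"travel":[[0,0,-0.4],[0,0,-1],[0,0,-1.7],[0,0,-2.4],[0,0,-3.1]],"turn":[0,0,0,0,0]}' - 60 | egrep "tcp|force"
python3 -m crank '{"travel":[[0,0,-0.7],[0,0,-1.4],[0,0,-2.1],[0,0,-2.7],[0,0,-2.7]],"turn":[0,0,0,0,0]}' | egrep "tcp|force|gap"
python3 -m crank '{"travel":[[0,0,0],[0,0,0],[0,0,0],[0,0,0],[0,0,0]],"turn":[-0.1,-0.22,-0.34,-0.46,-0.56]}' | egrep "tcp|force|gap"
python3 -m crank '{"travel":[[0,0,0],[0,0,0],[0,0,0],[0,0,0],[0,0,0]],"turn":[-0.12,-0.24,-0.36,-0.46,-0.56]}' | egrep "tcp|force|gap"
python3 -m crank '{"travel":[[0,0,0],[0,0,0],[0,0,0],[0,0,0],[0,0,0]],"turn":[-0.12,-0.24,-0.36,-0.45,-0.45]}' | egrep "tcp|force|gap"
python3 - <<'E'
from h import *
s=get_state();print(totool([.572,-.110,.228]),s["joint_pos"],s["orientation"])
E
```

```text
tcp_pos: [0.4357, 0.3607, 0.1212]
wrist_force: [0.1, -1.5, -3.1]
tcp_pos: [0.4383, 0.3623, 0.2338]
wrist_force: [0.8, 0.4, -2.1]
finger_gap: 0.0574
tcp_pos: [0.4355, 0.3606, 0.2266]
wrist_force: [0.3, 0.4, -2.0]
finger_gap: 0.0573
tcp_pos: [0.4355, 0.3606, 0.2266]
wrist_force: [-0.7, 0.7, -3.4]
finger_gap: 0.0577
tcp_pos: [0.4356, 0.3606, 0.2266]
wrist_force: [0.6, -0.3, -3.3]
finger_gap: 0.0576
[ -4.913  -11.2201  -0.0297] [ 0.5495  0.2891  0.0961  1.3791 -0.      0.6801] [-0.0005  0.0652  0.9979 -0.0004]
```

```bash
python3 -m crank '{"travel":[[-0.2,-0.45,0],[-0.5,-1.15,0],[-0.85,-1.95,0],[-1.2,-2.75,0],[-1.55,-3.55,0]],"turn":[0,0,0,0,0]}' | egrep "tcp|force"
python3 -m crank '{"travel":[[-0.35,-0.8,0],[-0.7,-1.6,0],[-1.05,-2.4,0],[-1.4,-3.2,0],[-1.75,-4,0]],"turn":[0,0,0,0,0]}' | egrep "tcp|force"
python3 -m crank '{"travel":[[-0.35,-0.8,0],[-0.7,-1.6,0],[-1.05,-2.4,0],[-1.3,-3,0],[-1.5,-3.4,0]],"turn":[0,0,0,0,0]}' | egrep "tcp|force"
python3 -m crank '{"travel":[[-0.1,-0.25,0],[-0.1,-0.25,0],[-0.1,-0.25,0]],"turn":[0,0,0]}' | egrep "tcp|force|gap"
python3 - <<'E'
from h import *
s=get_state();print(totool([.572,-.110,.0]),s["joint_pos"],s["orientation"])
t=read_camera("top");c=read_camera("scene");w=read_camera("wrist");f=lambda i:cv2.resize(i,(400,400),interpolation=cv2.INTER_CUBIC)
cv2.imwrite("pics/c8.png",np.hstack([f(c["image"][180:380,165:365]),f(w["image"])])[:,:,::-1])
E
```

```text
tcp_pos: [0.4785, 0.2106, 0.227]
wrist_force: [1.0, -0.7, -3.2]
tcp_pos: [0.5267, 0.0424, 0.2271]
wrist_force: [0.9, 1.3, -2.2]
tcp_pos: [0.5685, -0.1017, 0.2267]
wrist_force: [-0.4, 0.5, -3.5]
tcp_pos: [0.5705, -0.1089, 0.227]
wrist_force: [-0.5, 0.4, -2.5]
finger_gap: 0.0574
[-0.0477 -0.0271  5.6742] [-0.3272  0.32    0.1396  1.3918  0.0006 -0.1925] [-0.0006  0.0673  0.9977  0.0005]
```

View pics/c8.png

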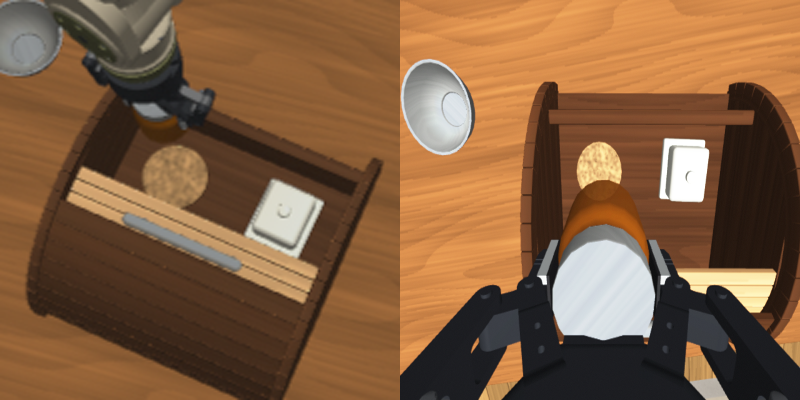

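View: the jar hangs upright over the mat, clear of dish and cover. I lower in stages, watching force.

```bash
python3 -m crank '{"travel":[[-0.04,-0.03,0.5],[-0.04,-0.03,1.1],[-0.04,-0.03,1.7],[-0.04,-0.03,2.3],[-0.04,-0.03,2.7]],"turn":[0,0,0,0,0]}' | egrep "tcp|force"
python3 -m crank '{"travel":[[0,0,0.5],[0,0,1.1],[0,0,1.7],[0,0,2.1],[0,0,2.3]],"turn":[0,0,0,0,0]}' | egrep "tcp|force"
python3 -m crank '{"travel":[[0,0,0],[0,0,0]],"turn":[0,0]}' | egrep "tcp|force"
python3 - <<'E'
from h import *
w=read_camera("wrist");print(get_state()["tcp_pos"],get_state()["wrist_force"])
E
```

```text
tcp_pos: [0.5711, -0.1087, 0.1175]
wrist_force: [0.4, -0.0, -3.4]
tcp_pos: [0.5705, -0.1086, 0.0253]
wrist_force: [-0.7, 0.6, -3.0]
tcp_pos: [0.5725, -0.1099, 0.0281]
wrist_force: [-0.1, -0.1, -2.3]
[ 0.5733 -0.1103  0.0288] [-1.0343 -0.1848 -3.1465]
```

```bash
python3 -m crank '{"travel":[[0,0,0.1],[0,0,0.2],[0,0,0.3],[0,0,0.36],[0,0,0.36]],"turn":[0,0,0,0,0]}' | egrep "tcp|force"
python3 -m crank '{"travel":[[0,0,0.03],[0,0,0.06],[0,0,0.06],[0,0,0.06]],"turn":[0,0,0,0]}' | egrep "tcp|force"
```

```text
tcp_pos: [0.5719, -0.1104, 0.0125]
wrist_force: [-0.3, -0.4, -2.5]
tcp_pos: [0.5724, -0.1106, 0.0108]
wrist_force: [0.4, 0.2, -1.9]
```

```bash
python3 -m crank '{"travel":[[0,0,0.02],[0,0,0.04],[0,0,0.04],[0,0,0.04]],"turn":[0,0,0,0]}' | egrep "tcp|force"
```

```text
tcp_pos: [0.5727, -0.1106, 0.0102]
wrist_force: [-2.2, 0.1, 6.8]
```

Seated (6.8 N upward at TCP z 0.010, as expected). I open to 74 mm and rise.

```bash
python3 -m crank '{"travel":[[0,0,-0.02],[0,0,-0.02],[0,0,-0.02],[0,0,-0.02]],"turn":[0,0,0,0]}' 74 | egrep "tcp|force|gap"
python3 -m crank '{"travel":[[0,0,-0.1],[0,0,-0.3],[0,0,-0.6],[0,0,-1.1],[0,0,-1.7]],"turn":[0,0,0,0,0]}' | egrep "tcp|force|gap"
python3 -m crank '{"travel":[[0,0,-0.7],[0,0,-1.5],[0,0,-2.3],[0,0,-3.1],[0,0,-3.8]],"turn":[0,0,0,0,0]}' | egrep "tcp|force|gap"
python3 - <<'E'
from h import *
O=np.array([.641,-.0464]);x=np.array([.9912,-.1323]);y=np.array([.1323,.9912])
c=read_camera("scene");e=proj(c,[.572,-.11,.098]);h=cv2.cvtColor(c["image"],cv2.COLOR_RGB2HSV);print("lid expected scene",e)
try:
    m,st,ce=gray(c,(int(e[0])-18,int(e[1])-18,int(e[0])+18,int(e[1])+18));X=onz(c,ce,.098);print(st,ce,X,(X[:2]-O)@x,(X[:2]-O)@y)
except Exception as E: print(E)
w=read_camera("wrist");e=proj(w,[.572,-.11,.098]);print(e)
try:
    a=e.astype(int);m,st,ce=gray(w,(a[0]-80,a[1]-80,a[0]+80,a[1]+80),smax=45);X=onz(w,ce,.098);print(st,ce,X,(X[:2]-O)@x,(X[:2]-O)@y)
except Exception as E: print(E)
print(get_state()["joint_pos"])
E
```

```text
tcp_pos: [0.5726, -0.1106, 0.0099]
wrist_force: [0.4, 0.4, 0.8]
finger_gap: 0.074
tcp_pos: [0.5714, -0.1102, 0.0781]
wrist_force: [1.1, -0.4, -0.1]
finger_gap: 0.074
tcp_pos: [0.5726, -0.1106, 0.2333]
wrist_force: [0.3, 0.2, -0.4]
finger_gap: 0.074
lid expected scene [251.3475 257.9993]
[241 247  23  21 366] [252.0055 256.582 ] [ 0.5681 -0.1095  0.098 ] -0.06385873261042979 -0.07222848286918757
[328.0017 209.1664]
[ 299  177   55   56 2409] [326.2333 205.1092] [ 0.5679 -0.1112  0.098 ] -0.06391599819557288 -0.0738581856919752
[-0.3285  0.3181  0.1602  1.4024  0.0001 -0.1958]
```

The jar is at (0.568,-0.110) in two views, about 10 mm from the mat centre, and it will clear the cover. Back to the handle.

```bash
python3 -m crank '{"travel":[[0,0,0],[0,0,0],[0,0,0],[0,0,0],[0,0,0]],"turn":[0.12,0.24,0.36,0.48,0.6]}' 26 | egrep "tcp|force|gap"
python3 -m crank '{"travel":[[0,0,0],[0,0,0],[0,0,0],[0,0,0],[0,0,0]],"turn":[0.12,0.24,0.36,0.48,0.6]}' | egrep "tcp|force|gap"
python3 -m crank '{"travel":[[0,0,0],[0,0,0],[0,0,0],[0,0,0],[0,0,0]],"turn":[0.12,0.24,0.37,0.37,0.37]}' | egrep "tcp|force|gap"
python3 - <<'E'
from h import *
s=get_state();print(totool([.6888,-.0527,.1497]),s["joint_pos"],s["orientation"])
t=read_camera("top");O=[.6888,-.0527,.197]
print(proj(t,O))
E
```

```text
tcp_pos: [0.5721, -0.1105, 0.2298]
wrist_force: [-0.8, -0.2, 0.1]
finger_gap: 0.0263
tcp_pos: [0.5721, -0.1105, 0.2298]
wrist_force: [0.4, 0.5, -1.0]
finger_gap: 0.0257
tcp_pos: [0.5722, -0.1105, 0.2298]
wrist_force: [0.2, -0.1, -0.4]
finger_gap: 0.0262
[1.8084 2.7059 2.0024] [-0.3286  0.3228  0.1503  1.3987  0.0001  1.3711] [-0.0002  0.7512  0.6601 -0.0001]
[361.205  158.5362]
```

```bash
python3 -m crank '{"travel":[[0.45,0.67,0],[0.9,1.35,0],[1.35,2.03,0],[1.81,2.7,0],[1.81,2.7,0]],"turn":[0,0,0,0,0]}' | egrep "tcp|force|gap"
python3 -m crank '{"travel":[[0,0,0.4],[0,0,1],[0,0,1.5],[0,0,1.85],[0,0,2]],"turn":[0,0,0,0,0]}' | egrep "tcp|force|gap"
python3 -m crank '{"travel":[[0,0,0],[0,0,0],[0,0,0],[0,0,0],[0,0,0]],"turn":[0,0,0,0,0]}' 0 50 | egrep "tcp|force|gap"
```

```text
tcp_pos: [0.6928, -0.0503, 0.2266]
wrist_force: [-1.3, 0.2, -0.6]
finger_gap: 0.0259
tcp_pos: [0.6872, -0.0528, 0.147]
wrist_force: [-0.4, -0.8, 0.2]
finger_gap: 0.0256
tcp_pos: [0.6884, -0.053, 0.1486]
wrist_force: [2.0, 0.1, -16.4]
finger_gap: 0.0121
```

```bash
python3 -m crank '{"travel":[[0,-0.53,-0.11],[0,-1.09,-0.15],[0,-1.65,-0.13],[0,-2.21,-0.03],[0,-2.75,0.12]],"turn":[0,0,0,0,0]}'| egrep "tcp|force|gap" 
python3 -m crank '{"travel":[[0,-0.44,0.19],[0,-0.86,0.42],[0,-1.26,0.7],[0,-1.56,0.96],[0,-1.74,1.13]],"turn":[0,0,0,0,0]}'| egrep "tcp|force|gap"
python3 -m crank '{"travel":[[0,-0.1,0.12],[0,-0.2,0.24],[0,-0.2,0.24]],"turn":[0,0,0]}'| egrep "tcp|force|gap"
```

```text
tcp_pos: [0.5863, -0.0392, 0.1487]
wrist_force: [15.0, 1.0, -3.1]
finger_gap: 0.012
tcp_pos: [0.5154, -0.0301, 0.1059]
wrist_force: [0.6, -0.7, 11.9]
finger_gap: 0.0119
tcp_pos: [0.5058, -0.0288, 0.0952]
wrist_force: [-2.9, 0.5, 8.0]
finger_gap: 0.0118
```

```bash
python3 -m crank '{"travel":[[0,-0.05,0.08],[0,-0.1,0.16],[0,-0.1,0.16]],"turn":[0,0,0]}'| egrep "tcp|force|gap"
python3 -m crank '{"travel":[[0,-0.05,0.08],[0,-0.09,0.14],[0,-0.09,0.14]],"turn":[0,0,0]}'| egrep "tcp|force|gap"
```

```text
tcp_pos: [0.5037, -0.0286, 0.0919]
wrist_force: [-7.0, 1.5, 28.6]
finger_gap: 0.0119
tcp_pos: [0.5042, -0.0289, 0.0908]
wrist_force: [-9.7, 2.4, 50.3]
finger_gap: 0.0118
```

Hard stop felt: 50 N with only about 1 mm of movement, and the handle height matches the shut pose. I ease off, release, then press from above with shut fingers as a check.

```bash
python3 -m crank '{"travel":[[0,0.04,-0.1],[0,0.08,-0.18],[0,0.08,-0.18]],"turn":[0,0,0]}'| egrep "tcp|force|gap"
python3 -m crank '{"travel":[[0,0,0],[0,0,0],[0,0,0],[0,0,0]],"turn":[0,0,0,0]}' 26| egrep "tcp|force|gap"
python3 -m crank '{"travel":[[0,0,-0.3],[0,0,-0.7],[0,0,-0.7]],"turn":[0,0,0]}'| egrep "tcp|force|gap"
python3 -m crank '{"travel":[[0,-0.05,0],[0,-0.05,0],[0,-0.05,0],[0,-0.05,0]],"turn":[0,0,0,0]}' 0| egrep "tcp|force|gap"
python3 -m crank '{"travel":[[0,0,0.2],[0,0,0.3],[0,0,0.38],[0,0,0.38]],"turn":[0,0,0,0]}'| egrep "tcp|force|gap"
python3 -m crank '{"travel":[[0,0,0.1],[0,0,0.1],[0,0,0.1]],"turn":[0,0,0]}'| egrep "tcp|force|gap"
```

```text
tcp_pos: [0.5036, -0.0287, 0.091]
wrist_force: [-0.5, 0.6, 22.0]
finger_gap: 0.0116
tcp_pos: [0.4981, -0.0276, 0.0853]
wrist_force: [-0.5, -0.1, 0.4]
finger_gap: 0.0258
tcp_pos: [0.4999, -0.028, 0.1154]
wrist_force: [0.4, -0.1, 0.1]
finger_gap: 0.0259
tcp_pos: [0.4959, -0.0273, 0.1126]
wrist_force: [0.0, 1.0, -0.0]
finger_gap: -0.0003
tcp_pos: [0.4982, -0.0278, 0.1052]
wrist_force: [-17.3, 3.0, 52.4]
finger_gap: 0.0
tcp_pos: [0.4986, -0.0278, 0.1048]
wrist_force: [-26.4, 4.6, 76.6]
finger_gap: 0.0001
```

Solid stop at the shut height (TCP 0.105, i.e. bar top at 0.145). I retreat and check by camera.

```bash
python3 -m crank '{"travel":[[0,0,-0.4],[0,0,-1.2],[0,0,-2.2],[0,0,-3.2],[0,0,-4.2]],"turn":[0,0,0,0,0]}'| egrep "tcp|force"
python3 -m crank '{"travel":[[0.8,-0.4,0],[1.6,-0.8,0],[2.4,-1.2,0],[3.2,-1.6,0],[4,-2,0]],"turn":[0,0,0,0,0]}'| egrep "tcp|force"
python3 -m crank '{"travel":[[0.9,0,0],[1.8,0,0],[2.7,0,0],[3.3,0,0],[3.3,0,0]],"turn":[0,0,0,0,0]}'| egrep "clock|tcp|force"
python3 - <<'E'
from h import *
s=read_camera("scene");t=read_camera("top")
s0=cv2.imread("pics/scene0.png")[:,:,::-1];t0=cv2.imread("pics/top0.png")[:,:,::-1]
def ends(im,p,q):
    p,q=np.float64(p),np.float64(q);h=cv2.cvtColor(np.ascontiguousarray(im),cv2.COLOR_RGB2HSV)
    ys,xs=np.nonzero((h[...,1]<70)&(h[...,2]>80));P=np.c_[xs,ys].astype(float)
    u=(q-p)/np.linalg.norm(q-p);n=np.array([-u[1],u[0]]);a=(P-p)@u;b=(P-p)@n
    k=(abs(b)<4.5)&(a>-6)&(a<np.linalg.norm(q-p)+6);a=a[k];b=b[k];f=np.polyfit(a,b,1)
    return [p+u*x+n*np.polyval(f,x) for x in(a.min(),a.max())]
for A,B in((s0,t0),(s["image"],t["image"])):
    S=ends(A,(264,224),(317.5,245.5));T=ends(B,(317.6,233),(375.4,243.6))
    print(S,T,(tri(s,S[1],t,T[0])+tri(s,S[0],t,T[1]))/2)
f=lambda i:cv2.resize(i,(400,400),interpolation=cv2.INTER_CUBIC)
cv2.imwrite("pics/c9.png",np.hstack([f(s["image"][160:360,150:350]),f(t["image"][115:315,270:500])])[:,:,::-1])
E
```

```text
tcp_pos: [0.496, -0.0273, 0.2632]
wrist_force: [1.3, 0.4, 0.6]
tcp_pos: [0.4377, 0.1429, 0.2616]
wrist_force: [0.9, 1.0, -0.7]
clock: 26.72
tcp_pos: [0.4559, 0.2764, 0.2607]
wrist_force: [-0.1, -0.3, -0.2]
[array([263.7286, 224.6753]), array([317.977 , 247.0572])] [array([316.8503, 231.8164]), array([374.9348, 243.3553])] [ 0.5066 -0.0287  0.1461]
[array([264.4765, 223.8143]), array([318.903 , 246.2413])] [array([316.0166, 233.9093]), array([374.1845, 244.9938])] [ 0.5029 -0.0275  0.1425]
```

View pics/c9.png

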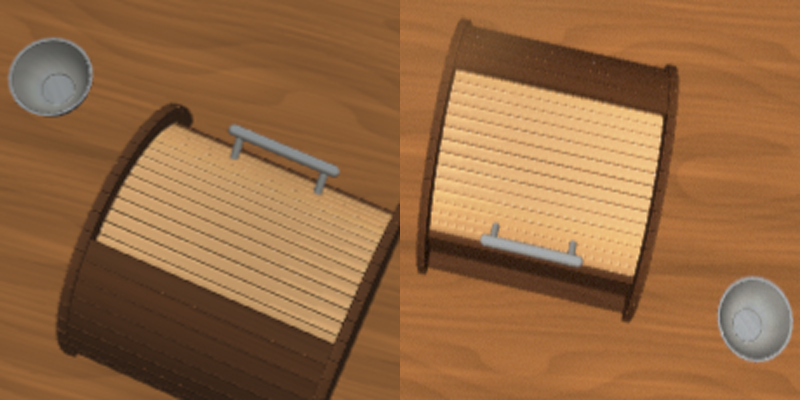

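View: cover shut, bowl in place, bar at scene about (265,224)-(319,246). Triangulated height is 0.1425 against the nominal 0.138. I'll gauge that bias with the open-stop picture, where the height is known to be 0.197.

Run:
```python
from h import *
s=read_camera("scene");t=read_camera("top");c=cv2.imread("pics/c7.png")[:,:,::-1]
def ends(im,p,q):
    p,q=np.float64(p),np.float64(q);h=cv2.cvtColor(np.ascontiguousarray(im),cv2.COLOR_RGB2HSV)
    ys,xs=np.nonzero((h[...,1]<70)&(h[...,2]>80));P=np.c_[xs,ys].astype(float)
    u=(q-p)/np.linalg.norm(q-p);n=np.array([-u[1],u[0]]);a=(P-p)@u;b=(P-p)@n
    k=(abs(b)<4.5)&(a>-6)&(a<np.linalg.norm(q-p)+6);a=a[k];b=b[k];f=np.polyfit(a,b,1)
    return [p+u*x+n*np.polyval(f,x) for x in(a.min(),a.max())]
A=np.zeros((480,640,3),np.uint8);B=A.copy();B[115:285,270:440]=cv2.resize(c[:,:400],(170,170),interpolation=cv2.INTER_AREA);A[200:400,165:365]=cv2.resize(c[:,400:],(200,200),interpolation=cv2.INTER_AREA)
S=ends(A,(227.5,289),(284,313));T=ends(B,(333.7,152.4),(391.5,163.9))
C=(tri(s,S[1],t,T[0])+tri(s,S[0],t,T[1]))/2;print("open",S,T,C)
D=np.array([.5029,-.0275,.1425]);v=C-D;print("chord",np.linalg.norm(v),"angle",2*np.arcsin(np.linalg.norm(v)/.368), "horiz",np.hypot(*v[:2]),"dz",v[2])
```

```text
open [array([226.4386, 287.9674]), array([284.9113, 313.2088])] [array([332.1743, 152.124 ]), array([391.2556, 163.7155])] [ 0.6881 -0.0529  0.2024]
chord 0.19628575857873362 angle 1.1251951534260989 horiz 0.1869332368364461 dz 0.05986705259721778
```

The same bias shows at the open stop (0.2024 against 0.197), and the stop-to-stop turn measures 1.125 rad against 1.13, so the cover is shut. Handing in.

```bash
python3 -c "
from workcell import *
s=get_state();print(s['clock'],s['wrist_force'],abs(s['qvel']).max());print(hand_in())"
```

```text
26.9167 [-0.50541377 -1.08345624  0.1495788 ] 0.016340298797892457
the job is handed in; nothing more can be done
None
```

I rolled the cover open to its stop, took the farthest of the three look-alike jars and set it down on the mat. I then rolled the cover shut to its stop, let go of everything and handed in at 26.9 s; no verdict was reported.

**Last checks**
- **Jar:** after release, two views put it about 10 mm from the mat's centre (limit 25 mm). I aimed slightly off-centre to keep the gripper away from the bin wall. The jar could not be seen once the cover was shut, so that is its last confirmed position.
- **Cover:** it pushed back firmly (50–77 N) at the shut height. The images give 1.125 rad between the two stops, against 1.13 nominal.
- **Other objects:** the dish looked untouched when last seen before the jar went down, and the bowl stands undisturbed in the last picture. I did not measure the dish or bowl, or check the bottle again. The arm ended clear, with almost no force on it.

**What disagreed**
- **Finger length:** the real fingertips end about 40 mm short of the reported TCP. My first two tries at the handle closed above the bar, so I worked with that offset from then on.
- **Handle height:** my camera measurement of the handle reads about 5 mm high, both open and shut. It cancels out in the stop-to-stop check.

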